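# Start the clog drying line

## Task

Start the drying of the painted clogs: with your fingertips push the blue rocker (extractor fan) fully on at its white-bar end, then the yellow rocker (lamps) fully on in the same way, and only then press the green start button fully in and let it come back up. Both rockers stay on; do not press the red stop button, and leave the clogs, tin, jar, brush and sanding block standing or lying where they are.

Things in the scene. Friction and masses are not known exactly. Their poses are not given: they have to be found in the camera images.
- switchbox: Fixed box of grey painted metal with the two rockers, 120 mm (x) x 170 mm (y) x 50 mm high; origin at the centre of its underside on the table, x axis away from the robot (turned up to 0.5 rad). Either box may be the left one. The rockers sit side by side at y = +40 and -40 mm of the box, x = 0, blue and yellow in either place, tilting about the box's y axis.
- startbox: Fixed box of black plastic with the two push buttons, 120 mm (x) x 170 mm (y) x 50 mm high; origin at the centre of its underside on the table, x axis away from the robot (turned up to 0.5 rad). Either box may be the left one. The buttons sit at y = +40 and -40 mm of the box, x = 0, green and red in either place.
- fan (a joint): Extractor fan switch. blue rocker paddle, 64 x 34 mm, in a 76 x 46 mm black frame; pivot across its middle, 66 mm above the table, top face 4 mm over the pivot. Tilt in rad: 0 = off (starts within 0.04; the end farther from the robot, with a white bar, stands up by 0.22) to 0.44 = fully on (that end down by 0.22). 2 to 5 N down on the white-bar end turns it; it stays where it is left.
- fan_pad (a point): The middle of the white bar (8 x 26 mm) on the top face of the blue rocker, 24 mm from its pivot towards the end to be pushed; it moves with the paddle, from about 75 mm above the table when off to 65 mm when on. Its y axis is the box's y axis (along the pivot); its x and z axes tilt with the paddle.
- lamps (a joint): Drying lamps switch. yellow rocker paddle, 64 x 34 mm, in a 76 x 46 mm black frame; pivot across its middle, 66 mm above the table, top face 4 mm over the pivot. Tilt in rad: 0 = off (starts within 0.04; the end farther from the robot, with a white bar, stands up by 0.22) to 0.44 = fully on (that end down by 0.22). 2 to 5 N down on the white-bar end turns it; it stays where it is left.
- lamps_pad (a point): The middle of the white bar (8 x 26 mm) on the top face of the yellow rocker, 24 mm from its pivot towards the end to be pushed; it moves with the paddle, from about 75 mm above the table when off to 65 mm when on. Its y axis is the box's y axis (along the pivot); its x and z axes tilt with the paddle.
- start (a joint): Green start button, a round cap 32 mm across in a round aluminium collar 48 mm across and 12 mm high. Value: how far it is pushed down, 0 = up, 0.006 m = fully in; it springs back up, and takes 5 N fully in.
- start_top (a point): Centre of the top face of the green button, 72 mm above the table when up; it goes down with the button.
- stop (a joint): Red stop button, a round cap 38 mm across in a round yellow collar 54 mm across and 12 mm high. Value: how far it is pushed down, 0 = up, 0.006 m = fully in; it springs back up. Not to be pressed.
- stop_top (a point): Top of the red button on its axis, about 72 mm above the table.
- clog_mid: Red painted child's clog, 150 x 60 x 60 mm, standing loose between the two boxes. Origin at the centre of its underside. To be left alone.
- clog_left: Red painted child's clog, 150 x 60 x 60 mm, standing loose behind the boxes. Origin at the centre of its underside. To be left alone.
- clog_raw: Bare wooden child's clog, 150 x 60 x 60 mm, standing loose behind the boxes. Origin at the centre of its underside. To be left alone.
- paint_tin: Closed tin of red paint, 85 mm across, 92 mm tall, loose behind the boxes. Origin at the centre of its underside. To be left alone.
- varnish_jar: Amber jar, 60 mm across, 85 mm tall, loose to the left. Origin at the centre of its underside. To be left alone.
- paint_brush: Paint brush with wooden handle, lying loose to the left. Origin at the middle of its length, at its underside. To be left alone.
- sanding_block: Cork sanding block, 70 x 110 x 40 mm, loose to the right. Origin at the centre of its underside. To be left alone.

How it is judged:
On the way, in this order (a step that is already met when the one before it is completed fails the run):
1. the blue fan rocker is pushed fully on while the yellow one is still off (value of joint fan above 0.38 rad and value of joint lamps below 0.12 rad), for 0.1 s.
2. the yellow lamps rocker is pushed fully on, the fan being on (value of joint each of lamps, fan above 0.38 rad), for 0.1 s.
3. the green start button is pressed in, both rockers being on (all of step 2 and value of joint start above 0.0045 m), for 0.05 s.
At the end, for the whole second after the job is handed in: Both rockers are on (above 0.38 rad of 0.44), the green and red buttons are up (within 1 mm), and every loose thing is within 20 mm of where it started (all of step 2 and value of joint each of start, stop below 0.001 m and distance of each of clog_mid, clog_left, clog_raw, paint_tin, varnish_jar, paint_brush, sanding_block from where it was at the start of the episode below 0.02 m); the robot touches nothing.
It fails at once if the lamps are switched on before the fan (value of joint lamps above 0.2 rad and value of joint fan below 0.38 rad).
It fails at once if the green start button is pressed before both rockers are on (value of joint start above 0.002 m and value of joint any of fan, lamps below 0.38 rad).
It fails at once if the red stop button is pressed (value of joint stop above 0.002 m).
It fails at once if a loose thing is lifted, carried or pushed by more than 20 mm (distance of any of clog_mid, clog_left, clog_raw, paint_tin, varnish_jar, paint_brush, sanding_block from where it was at the start of the episode above 0.02 m).
It fails at once if a loose thing is tipped over (angle between any of clog_mid, clog_left, clog_raw, paint_tin, varnish_jar, sanding_block's own z axis and vertical above 0.5 rad).
It also fails if it takes over 48 s, if anything falls off the work surface, if the arm or the gripper's body presses on something with over 40 N, if the wrist force passes 120 N, or if a joint passes its speed limit or range.

## Robot

A 6-joint arm with a two-finger parallel gripper is mounted at the origin on the work surface. World frame = base frame: x ahead of the robot, y to its left, z up, the work surface at z = 0. Lengths are in m, angles in rad, forces in N, time in s.
With the tool pointing down it reaches from about 0.35 to 0.775 m from the base axis. Payload 7.3 kg.
Tool frame: the origin (TCP) lies at the very end of the fingers, on their centre line; the grasp point (between the pads) lies 19 mm behind it; x points along the fingers, y is the direction in which the jaws open and shut, and the axes are right-handed (so a half turn about x gives the same grasp; the last joint's range is limited). The gripper opens to 92 mm and grips with 3 to 60 N. Pads are 19 mm wide; open, the fingers measure 130 mm over their backs; the gripper's body (75 mm by 190 mm) begins 47 mm behind the grasp point.
Start: joints at [1.186, 0.342, 1.524, -0, 1.275, -0.146], TCP at [0.124, 0.51, 0.227] pointing down, gripper open.
Joint ranges: [-2.53, 2.53], [-0.77, 2.02], [0.04, 2.7], [-1, 4.14], [0.28, 2.66], [-3.11, 3.11]. Speed limits (rad/s): [2.57, 2.57, 3.14, 3.14, 3.14, 3.14].

## Interface

Orientations are given as [roll, pitch, yaw] about the fixed x, y, z axes, in that order (R = Rz(yaw) Ry(pitch) Rx(roll)).
In Python, from cell import observe, vision, job gives the robot as it stands.
- The arm moves only by the tool send_rows, never from a script. Its argument "motion" is a list of rows, each an object with "hand": the opening, from -1 (shut) to 1 (fully open), so that 0 is half open; "slide": the shift along the tool's x, y, z in mm, a list of three; "spin": the turn about the tool's x in rad. In form: [{"hand": hand, "slide": [tx, ty, tz], "spin": spin}, ...]. A call has 1 to 8 rows; each row shifts and turns the pose as measured when the row begins, along the tool's axes as they then stand; what a row does not reach is not made up. A row lasts 1/10 s, in which the tool goes at most 50 mm and 8.59 degrees, less where a joint would pass 70% of its speed; a pose out of reach is approached as far as the arm can. A call with a gripper value outside its range is refused whole. The fingers move at their own pace and stop on an object; "grip_force" is the grip in N (left out, the last holds). Time passes only in rows, so rows that do not move let the fingers close. It gives the time, the measured TCP pose, the force and the opening at its end, in the units of the state.
- observe(): the state, without advancing time (a new reading comes with each control period).
- vision.read_camera(name): name is "scene" or "side" or "wrist"; returns a dict with "pixels" (420x560x3 uint8, blue, green, red), "range_z" (420x560 float32, m along the optical axis (not along the pixel's ray), 0 where there is no reading), "fx", "fy", "cx", "cy" (pixels), "world_from_camera" (4x4, takes a point from camera to world coordinates); the wrist camera has in their place "T_tool_cam" (4x4, takes a point from camera to tool coordinates, whose origin is the TCP and whose axes are the tool frame's). Camera axes: x right, y down, z forward; pixel columns grow to the right and rows downward; lengths in m; the calibration is good to about 2 mm. A picture is of the moment at which its call begins: read the wrist's pose just before it.
- job.hand_in(): hands the job in, once; it reports no verdict.
Trained networks look in a picture, given as the dict that the camera call returned (one of the last four; its "shot" number tells which), for a name from the list of things; names that differ only in an ending like _2 or _b are one class to them, and where a whole thing is asked for, a point or a joint stands for the part that bears it (a point fixed in the world has none). Each returns a list of dicts, best first, with "conf" (0 to 1); they miss things now and then, are a little off and sometimes report something else, mostly with a low value. They report only what shows in the picture. A call takes as long as a camera call.
- vision.search_frame(picture, thing): "uv" ([column, row] in pixels, amid what is visible of it).
- vision.cut_out(picture, thing): "mask" (420x560 bool, what is visible of it) and "uv" ([column, row] in pixels, amid what is visible of it).
The state is a dict: "time": time; "qpos": joint angles; "qvel": joint speeds; "joint_efforts": joint torques, N m; "tool_pos": TCP position; "tool_rot": TCP orientation; "contact_force": force on the tool from outside, world axes, zero at the start; "torque": the same for the moment, N m; "opening": finger opening in m.
Only numpy, scipy, OpenCV 4.12 (cv2) and the standard library are available. Lean on these libraries where they do the work, as an engineer would, in place of code of your own. Each camera call takes 0.05 s, during which the arm holds its last target.

## Working session

There is one attempt and no reset: what is moved stays moved. The work goes in short steps, Python scripts to look and compute and a tool call to move; the robot and the scene stay as the last step left them, time stands still between calls to the robot, and variables do not carry over. Pictures are saved under pics/ and viewed, and the job is handed in when it is done.

Besides the shell and the picture viewer there is one more tool, called after "Emit:" in YAML: its name, and indented under it one key for each argument. send_rows: Moves the arm, as the interface text tells. Its arguments: {"type":"object","properties":{"motion":{"type":"array","items":{"type":"object","properties":{"hand":{"type":"number"},"slide":{"type":"array","items":{"type":"number"}},"spin":{"type":"number"}}}},"grip_force":{"type":"number"}},"required":["motion"]}

```bash
mkdir -p pics
cat > h.py <<'E'
import numpy as np, cv2
from cell import observe, vision, job
from scipy.spatial.transform import Rotation as R
def world(p,uv):
    u,v=int(round(uv[0])),int(round(uv[1]))
    w=p["range_z"][max(0,v-2):v+3,max(0,u-2):u+3]; z=np.median(w[w>0])
    c=np.array([(uv[0]-p["cx"])*z/p["fx"],(uv[1]-p["cy"])*z/p["fy"],z,1])
    return (p["world_from_camera"]@c)[:3]
def cloud(p,mask):
    v,u=np.nonzero(mask&(p["range_z"]>0)); z=p["range_z"][v,u]
    c=np.stack([(u-p["cx"])*z/p["fx"],(v-p["cy"])*z/p["fy"],z,np.ones_like(z)])
    return (p["world_from_camera"]@c)[:3].T
E
python3 - <<'E'
from h import *
s=observe(); print(s)
for n in ["scene","side"]:
    p=vision.read_camera(n); cv2.imwrite(f"pics/{n}0.png",p["pixels"])
    for t in ["fan_pad","lamps_pad","start_top","stop_top","switchbox","startbox","clog_mid"]:
        for d in vision.cut_out(p,t)[:2]:
            c=cloud(p,d["mask"])
            print(n,t,round(d["conf"],2),np.round(d["uv"]),np.round(world(p,d["uv"]),4),len(c),np.round(np.median(c,0),4), np.round(c.max(0),3))
E
```

```text
{'time': 0.0, 'qpos': array([ 1.18598641e+00,  3.42756987e-01,  1.52505096e+00, -1.94819570e-05,
        1.27538106e+00, -1.46036129e-01]), 'qvel': array([-0.00093703, -0.00094185, -0.00132213,  0.00278078, -0.00050172,
        0.00052193]), 'joint_efforts': array([-3.14545950e-04, -4.31237483e+01, -2.44217420e+01,  7.16686388e-02,
        5.59272605e-02, -9.94235324e-05]), 'tool_pos': array([0.12401224, 0.50971219, 0.22601533]), 'tool_rot': array([-1.70516335,  1.56919986, -1.94393144]), 'contact_force': array([-0.40479244, -0.05436947,  0.84020418]), 'torque': array([ 0.03318354,  0.02035832, -0.00772025]), 'opening': 0.09174030736276648}
scene fan_pad 0.6 [338. 186.] [0.5786 0.2212 0.0718] 114 [0.5881 0.217  0.0686] [0.611 0.24  0.077]
scene lamps_pad 0.46 [345. 176.] [0.5474 0.2898 0.0723] 129 [0.5539 0.29   0.068 ] [0.58  0.32  0.078]
scene lamps_pad 0.27 [337. 164.] [0.397  0.4207 0.0192] 378 [0.4022 0.4269 0.0153] [0.564 0.489 0.077]
scene stop_top 0.7 [208. 246.] [ 0.5731 -0.2631  0.0726] 154 [ 0.5734 -0.2615  0.0716] [ 0.589 -0.227  0.075]
scene switchbox 0.89 [340. 200.] [0
[... 641 characters left out ...]
0675] 124 [0.5383 0.2901 0.0675] [0.566 0.318 0.077]
side start_top 0.5 [342. 258.] [ 0.5603 -0.2575  0.0713] 119 [ 0.5628 -0.2636  0.0706] [ 0.58  -0.245  0.075]
side start_top 0.43 [322. 242.] [ 0.563  -0.1829  0.0719] 98 [ 0.5573 -0.1828  0.0704] [ 0.574 -0.165  0.075]
side stop_top 0.68 [344. 257.] [ 0.5658 -0.2583  0.0712] 150 [ 0.5635 -0.263   0.0705] [ 0.585 -0.242  0.075]
side switchbox 0.83 [227. 188.] [0.5283 0.2099 0.0476] 1103 [0.5255 0.2131 0.0421] [0.643 0.324 0.054]
side startbox 0.67 [332. 262.] [ 0.5442 -0.2379  0.0522] 2422 [ 0.5344 -0.2358  0.048 ] [ 0.668 -0.102  0.061]
side clog_mid 0.17 [322. 192.] [ 0.7515 -0.0011  0.0371] 742 [0.7643 0.0101 0.0394] [0.842 0.05  0.06 ]
```

Run:
```python
import cv2
a=cv2.imread("pics/scene0.png");b=cv2.imread("pics/side0.png")
cv2.imwrite("pics/sc_crop.png",cv2.resize(a[130:300,150:420],None,fx=2.9,fy=2.9,interpolation=cv2.INTER_CUBIC))
cv2.imwrite("pics/sd_crop.png",cv2.resize(b[140:310,150:420],None,fx=2.9,fy=2.9,interpolation=cv2.INTER_CUBIC))
```

```text
(no output)
```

View pics/scene0.png

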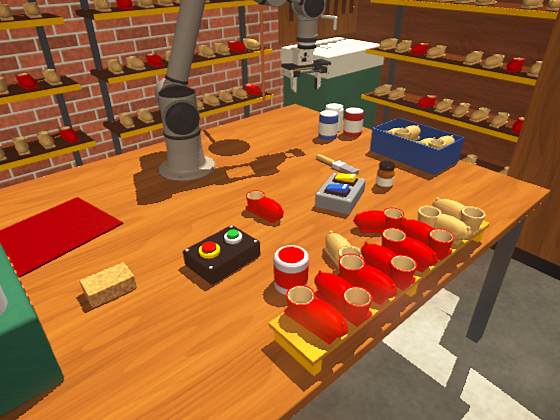

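View pics/sc_crop.png

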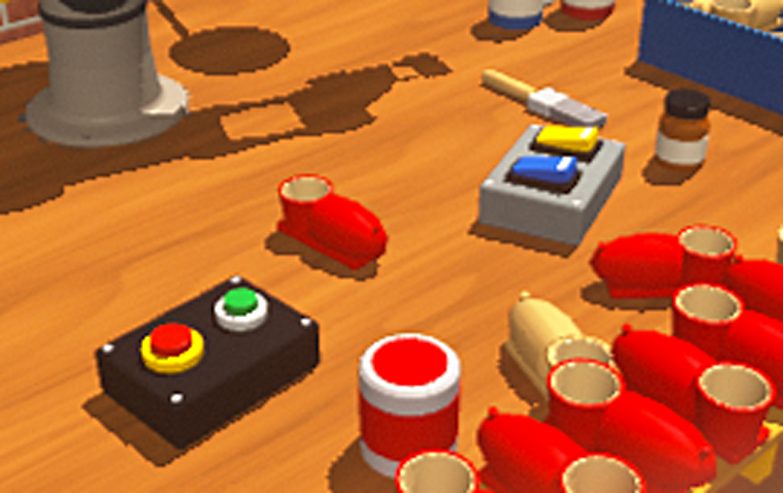

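View pics/sd_crop.png

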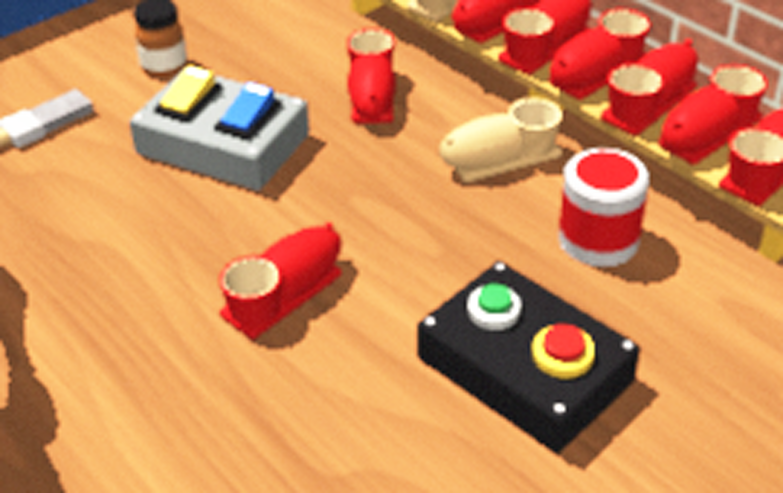

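Scene view: switchbox at about (340,190), yellow rocker at (345,177), blue at (337,187). Startbox at (220,252), red at (208,246), green at (233,236). Blue is on the y- side of its box, green on the y+ side. I'll refine these positions by colour.

```bash
cat > m.py <<'E'
from h import *
def near(c,xy,r): return np.hypot(c[:,0]-xy[0],c[:,1]-xy[1])<r
def run():
    out={}
    for n in ["scene","side"]:
        p=vision.read_camera(n); hsv=cv2.cvtColor(p["pixels"],cv2.COLOR_BGR2HSV); H,S,V=[hsv[...,i].astype(int) for i in range(3)]
        M={"blue":(H>100)&(H<125)&(S>130)&(V>90),"yellow":(H>20)&(H<35)&(S>130)&(V>120),"white":(S<70)&(V>190),
           "green":(H>50)&(H<80)&(S>120)&(V>60),"red":((H<6)|(H>174))&(S>150)}
        for k,c0,r in [("blue",(.575,.22),.05),("yellow",(.545,.29),.05),("green",(.558,-.183),.03),("red",(.567,-.262),.03),("white",(.597,.225),.022),("white",(.567,.3),.022)]:
            c=cloud(p,M[k]); c=c[near(c,c0,r)&(c[:,2]>.055)]
            if len(c): print(n,k,len(c),"mean",np.round(c.mean(0),4),"mid",np.round((c.max(0)+c.min(0))/2,4),"ext",np.round(np.ptp(c,axis=0),3))
            if k in("blue","yellow") and len(c)>10:
                q=c[:,:2]-c[:,:2].mean(0); w,v=np.linalg.eigh(q.T@q); a=v[:,1]*np.sign(v[0,1]); print("   yaw",round(np.arctan2(a[1],a[0]),3), "slope",np.round(np.polyfit(q@a,c[:,2],1)[0],3))
        # box tops
        for b,c0 in [("switch",(.56,.255)),("start",(.565,-.223))]:
            c=cloud(p,np.ones((420,560),bool)); c=c[near(c,c0,.11)&(abs(c[:,2]-.05)<.004)]
            rect=cv2.minAreaRect(c[:,:2].astype(np.float32)*1000); print("   top",b,[np.round(x,1) for x in rect])
run() if __name__=="__main__" else None
E
python3 m.py
```

```text
scene blue 133 mean [0.5802 0.2176 0.0675] mid [0.5774 0.2227 0.068 ] ext [0.066 0.053 0.018]
   yaw 0.323 slope 0.087
scene yellow 131 mean [0.5505 0.2902 0.0673] mid [0.5444 0.2949 0.0669] ext [0.071 0.052 0.021]
   yaw 0.397 slope 0.089
scene green 89 mean [ 0.5662 -0.1813  0.0701] mid [ 0.5638 -0.1797  0.0678] ext [0.034 0.031 0.014]
scene red 133 mean [ 0.5733 -0.2613  0.0708] mid [ 0.5705 -0.2605  0.0683] ext [0.036 0.037 0.014]
scene white 12 mean [0.5957 0.2316 0.076 ] mid [0.5941 0.2293 0.0757] ext [0.016 0.025 0.007]
scene white 8 mean [0.5651 0.3036 0.0761] mid [0.5664 0.3055 0.0764] ext [0.012 0.02  0.004]
   top switch [array([559.6, 256.5]), array([119.1, 175.5]), np.float64(22.9)]
   top start [array([ 565.8, -219.6]), array([121.8, 170.6]), np.float64(4.4)]
side blue 140 mean [0.5667 0.2163 0.0669] mid [0.5703 0.2158 0.066 ] ext [0.064 0.047 0.019]
   yaw 0.158 slope 0.178
side yellow 47 mean [0.5422 0.2827 0.0653] mid [0.5404 0.2823 0.0655] ext [0.07  0.035 0.016]
   yaw 0.15 slope 0.146
side green 82 mean [ 0.5577 -0.1819  0.0705] mid [ 0.5593 -0.1802  0.0705] ext [0.031 0.03  0.009]
side red 127 mean [ 0.5639 -0.2609  0.0707] mid [ 0.5666 -0.2611  0.0688] ext [0.037 0.036 0.011]
side white 20 mean [0.5939 0.2317 0.0744] mid [0.5932 0.2329 0.0746] ext [0.014 0.025 0.006]
side white 19 mean [0.5621 0.3057 0.0743] mid [0.5609 0.3061 0.0739] ext [0.018 0.025 0.006]
   top switch [array([554.4, 256.5]), array([122.2, 171.1]), np.float64(22.5)]
   top start [array([ 562.6, -221. ]), array([121.4, 170. ]), np.float64(4.3)]
```

```bash
cat > g.py <<'E'
from h import *
def go(x,y,z,yaw):
    s=observe(); T=R.from_euler("xyz",s["tool_rot"]).as_matrix()
    d=T.T@(np.array([x,y,z])-s["tool_pos"])*1000
    yd=np.array([-np.sin(yaw),np.cos(yaw),0]); 
    best=[]
    for sg in(1,-1):
        v=T.T@(sg*yd); best.append(np.arctan2(v[2],v[1]))
    a=min(best,key=abs)
    print("t",round(s["time"],2),"tcp",np.round(s["tool_pos"],4),"F",np.round(s["contact_force"],1),"open",round(s["opening"],4),"q6",round(s["qpos"][5],2),"xaxis",np.round(T[:,0],3),"yax",np.round(T[:,1],3))
    print("slide mm",np.round(d,1),"spin",np.round(best,3),"choose",round(a,3))
E
python3 -c "
from g import *
go(.596,.231,.227,.396)"
```

```text
t 0.9 tcp [0.1242 0.5101 0.2267] F [-0.6 -0.1  0.1] open 0.0915 q6 -0.15 xaxis [ 0.  0. -1.] yax [0.237 0.972 0.   ]
slide mm [-3.000e-01 -1.596e+02  5.245e+02] spin [-0.635  2.507] choose -0.635
```

Emit:
send_rows:
  motion:
    - {"hand": -1, "slide": [0, 0, 0], "spin": -0.13}
    - {"hand": -1, "slide": [0, 0, 0], "spin": -0.13}
    - {"hand": -1, "slide": [0, 0, 0], "spin": -0.13}
    - {"hand": -1, "slide": [0, 0, 0], "spin": -0.13}
    - {"hand": -1, "slide": [0, 0, 0], "spin": -0.12}
  grip_force: 20

```text
time: 1.4
tool_pos: [0.1241, 0.5101, 0.2268]
tool_rot: [1.078, 1.571, 1.502]
contact_force: [0.3, 0.6, 0.5]
opening: 0.0564
```

```bash
python3 -c "
from g import *
go(.596,.231,.227,.396)"
```

```text
t 1.4 tcp [0.1241 0.5101 0.2268] F [0.3 0.6 0.5] open 0.0564 q6 -0.81 xaxis [ 0.  0. -1.] yax [-0.412  0.911  0.   ]
slide mm [-3.000e-01 -4.487e+02  3.150e+02] spin [ 0.029 -3.113] choose 0.029
```

Emit:
send_rows:
  motion:
    - {"hand": -1, "slide": [0, -38, 27], "spin": 0.03}
    - {"hand": -1, "slide": [0, -38, 27], "spin": 0}
    - {"hand": -1, "slide": [0, -38, 27], "spin": 0}
    - {"hand": -1, "slide": [0, -38, 27], "spin": 0}
    - {"hand": -1, "slide": [0, -38, 27], "spin": 0}
    - {"hand": -1, "slide": [0, -38, 27], "spin": 0}
    - {"hand": -1, "slide": [0, -38, 27], "spin": 0}
    - {"hand": -1, "slide": [0, -38, 27], "spin": 0}

```text
time: 2.2
tool_pos: [0.4488, 0.3124, 0.2271]
tool_rot: [0.946, 1.567, 1.356]
contact_force: [-0.2, 0.9, -1.0]
opening: 0.0004
```

```bash
python3 -c "
from g import *
go(.596,.231,.227,.396)"
```

```text
t 2.2 tcp [0.4488 0.3124 0.2271] F [-0.2  0.9 -1. ] open 0.0004 q6 -1.52 xaxis [ 0.001  0.004 -1.   ] yax [-0.398  0.917  0.003]
slide mm [-1.000e-01 -1.333e+02  1.026e+02] spin [ 0.014 -3.128] choose 0.014
```

Emit:
send_rows:
  motion:
    - {"hand": -1, "slide": [20, -34, 26], "spin": 0.01}
    - {"hand": -1, "slide": [30, -33, 26], "spin": 0}
    - {"hand": -1, "slide": [30, -33, 26], "spin": 0}
    - {"hand": -1, "slide": [20, -33, 25], "spin": 0}
    - {"hand": -1, "slide": [0, 0, 0], "spin": 0}

```text
time: 2.7
tool_pos: [0.6021, 0.2252, 0.1278]
tool_rot: [0.339, 1.562, 0.732]
contact_force: [-0.2, 0.8, -0.1]
opening: 0.0006
```

```bash
python3 -c "
from g import *
go(.596,.231,.090,.396)
p=vision.read_camera('wrist');cv2.imwrite('pics/w1.png',p['pixels'])
p=vision.read_camera('side');cv2.imwrite('pics/s1.png',cv2.resize(p['pixels'][100:270,150:420],None,fx=2.9,fy=2.9,interpolation=cv2.INTER_CUBIC))
"
```

```text
t 2.7 tcp [0.6021 0.2252 0.1278] F [-0.2  0.8 -0.1] open 0.0006 q6 -1.73 xaxis [ 0.006  0.006 -1.   ] yax [-0.383  0.924  0.003]
slide mm [37.8  7.5 -3.7] spin [-3.000e-03  3.138e+00] choose -0.003
```

View pics/w1.png

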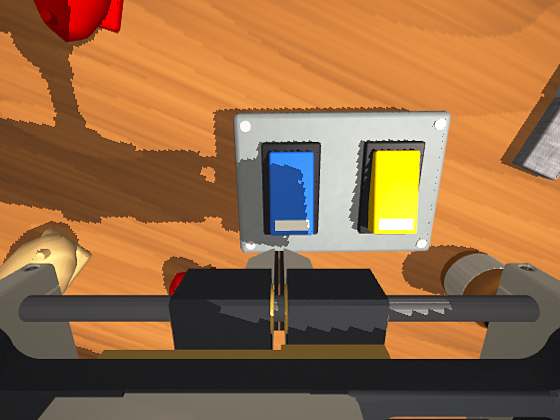

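View pics/s1.png

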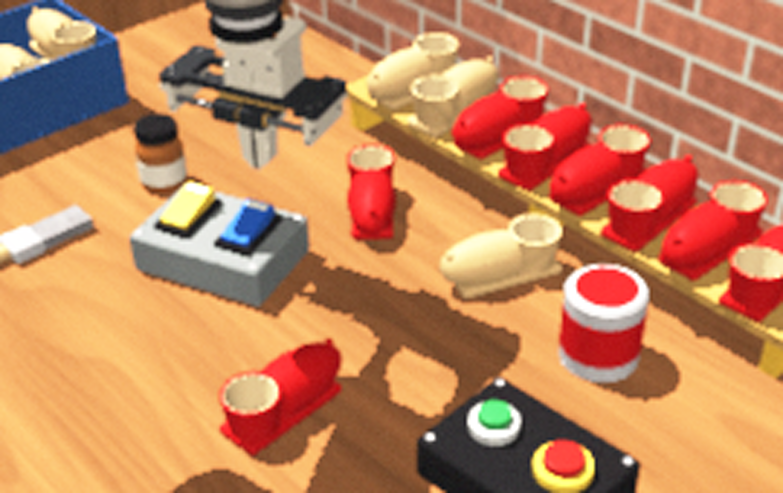

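Emit:
send_rows:
  motion:
    - {"hand": -1, "slide": [20, 7, -3], "spin": 0}
    - {"hand": -1, "slide": [15, 0, 0], "spin": 0}
    - {"hand": -1, "slide": [0, 0, 0], "spin": 0}

```text
time: 3.1
tool_pos: [0.5932, 0.2371, 0.0987]
tool_rot: [0.285, 1.555, 0.683]
contact_force: [-0.0, -0.4, 0.5]
opening: 0.0
```

```bash
python3 -c "
from g import *
go(.596,.231,.066,.396)
"
```

```text
t 3.1 tcp [0.5932 0.2371 0.0987] F [-0.  -0.4  0.5] open 0.0 q6 -1.71 xaxis [ 0.012  0.01  -1.   ] yax [-0.387  0.922  0.004]
slide mm [32.7 -6.8 -0.3] spin [ 2.00e-03 -3.14e+00] choose 0.002
```

The wrist view shows the white bars of blue at (292,225) and yellow at (395,225), both still off and nearest the tool. I'm lining up over blue and pushing down.

Emit:
send_rows:
  motion:
    - {"hand": -1, "slide": [8, -6, 0], "spin": 0}
    - {"hand": -1, "slide": [4, 0, 0], "spin": 0}
    - {"hand": -1, "slide": [4, 0, 0], "spin": 0}
    - {"hand": -1, "slide": [0, 0, 0], "spin": 0}

```text
time: 3.5
tool_pos: [0.5959, 0.2337, 0.0861]
tool_rot: [0.182, 1.55, 0.583]
contact_force: [-0.6, 0.5, 0.6]
opening: 0.0004
```

```bash
python3 -c "
from g import *
go(.596,.231,.066,.396)
"
```

```text
t 3.5 tcp [0.5959 0.2337 0.0861] F [-0.6  0.5  0.6] open 0.0004 q6 -1.72 xaxis [ 0.018  0.012 -1.   ] yax [-0.39   0.921  0.004]
slide mm [20.  -2.6 -1.4] spin [ 0.005 -3.137] choose 0.005
```

Emit:
send_rows:
  motion:
    - {"hand": -1, "slide": [5, -2, -1], "spin": 0}
    - {"hand": -1, "slide": [4, 0, 0], "spin": 0}
    - {"hand": -1, "slide": [4, 0, 0], "spin": 0}
    - {"hand": -1, "slide": [4, 0, 0], "spin": 0}
    - {"hand": -1, "slide": [3, 0, 0], "spin": 0}

```text
time: 4.0
tool_pos: [0.5985, 0.2323, 0.0672]
tool_rot: [0.126, 1.543, 0.527]
contact_force: [0.1, -0.2, 3.2]
opening: 0.0008
```

```bash
python3 -c "
from g import *
go(.596,.231,.066,.396)
"
```

```text
t 4.0 tcp [0.5985 0.2323 0.0672] F [ 0.1 -0.2  3.2] open 0.0008 q6 -1.73 xaxis [ 0.024  0.014 -1.   ] yax [-0.39   0.921  0.003]
slide mm [ 1.1 -0.3 -2.8] spin [ 0.004 -3.137] choose 0.004
```

Emit:
send_rows:
  motion:
    - {"hand": -1, "slide": [2, 0, 0], "spin": 0}
    - {"hand": -1, "slide": [2, 0, 0], "spin": 0}

```text
time: 4.2
tool_pos: [0.5987, 0.2324, 0.0655]
tool_rot: [0.11, 1.543, 0.511]
contact_force: [-7.6, -2.4, 23.2]
opening: 0.0004
```

```bash
python3 -c "
from g import *
go(.596,.231,.066,.396)
"
```

```text
t 4.2 tcp [0.5987 0.2324 0.0655] F [-7.6 -2.4 23.2] open 0.0004 q6 -1.73 xaxis [ 0.025  0.014 -1.   ] yax [-0.39   0.921  0.003]
slide mm [-0.6 -0.2 -3. ] spin [ 0.005 -3.137] choose 0.005
```

Emit:
send_rows:
  motion:
    - {"hand": -1, "slide": [1, 0, 0], "spin": 0}
    - {"hand": -1, "slide": [-10, 0, 0], "spin": 0}
    - {"hand": -1, "slide": [-15, 0, 0], "spin": 0}
    - {"hand": -1, "slide": [-15, 0, 0], "spin": 0}
    - {"hand": -1, "slide": [0, 0, 0], "spin": 0}

```text
time: 4.7
tool_pos: [0.5963, 0.2312, 0.1065]
tool_rot: [0.117, 1.546, 0.518]
contact_force: [-0.3, 1.2, 0.3]
opening: 0.0006
```

```bash
cat > tilt.py <<'E'
from h import *
import sys
s=observe(); T=np.eye(4);T[:3,:3]=R.from_euler("xyz",s["tool_rot"]).as_matrix();T[:3,3]=s["tool_pos"]
p=vision.read_camera('wrist');p["world_from_camera"]=T@p["T_tool_cam"]
cv2.imwrite(sys.argv[1],p['pixels'])
for cam,q in [("wrist",p),("side",vision.read_camera("side")),("scene",vision.read_camera("scene"))]:
    c=cloud(q,np.ones((420,560),bool)); a=.396; d=c[:,:2]-[.557,.2565]
    lx=d@[np.cos(a),np.sin(a)]; ly=d@[-np.sin(a),np.cos(a)]
    for n,y0 in [("blue",-.04),("yellow",.04)]:
        k=(abs(ly-y0)<.012)&(abs(lx)<.027)&(c[:,2]>.06)&(c[:,2]<.082)
        if k.sum()>10:
            f=np.polyfit(lx[k],c[k,2],1); print(cam,n,k.sum(),"tilt joint",round(.22-np.arctan(f[0]),3),"z0",round(f[1],4))
E
python3 tilt.py pics/w2.png; python3 -c "
from g import *
go(.565,.304,.11,.396)"
```

```text
wrist blue 2436 tilt joint 0.435 z0 0.0694
wrist yellow 2770 tilt joint 0.009 z0 0.069
side blue 56 tilt joint 0.416 z0 0.0693
side yellow 87 tilt joint -0.005 z0 0.0692
scene blue 77 tilt joint 0.421 z0 0.0708
scene yellow 28 tilt joint 0.052 z0 0.0684
t 4.85 tcp [0.5949 0.2309 0.1038] F [-0.5  0.   0.6] open 0.0002 q6 -1.73 xaxis [ 0.017  0.011 -1.   ] yax [-0.39   0.921  0.004]
slide mm [-5.9 79.   1.1] spin [ 0.005 -3.137] choose 0.005
```

View pics/w2.png

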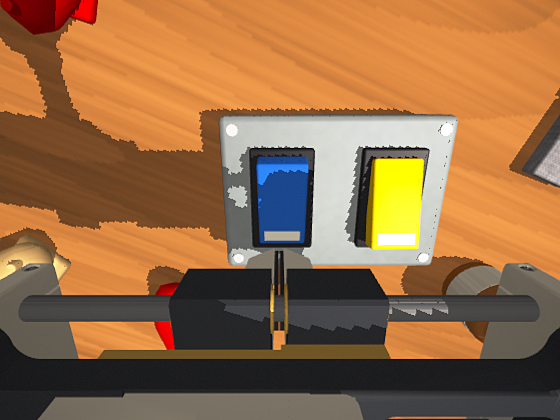

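The blue rocker reads 0.435 rad, fully on, with its bar now lower at (282,236). Yellow is still off, with its bar at (398,239). Next is yellow.

Emit:
send_rows:
  motion:
    - {"hand": -1, "slide": [-3, 40, 0], "spin": 0}
    - {"hand": -1, "slide": [-3, 38, 1], "spin": 0}
    - {"hand": -1, "slide": [0, 0, 0], "spin": 0}

```text
time: 5.15
tool_pos: [0.5637, 0.303, 0.1065]
tool_rot: [0.263, 1.556, 0.66]
contact_force: [-0.4, -0.1, 0.1]
opening: 0.0006
```

```bash
python3 -c "
from g import *
go(.567,.305,.066,.396)"
```

```text
t 5.15 tcp [0.5637 0.303  0.1065] F [-0.4 -0.1  0.1] open 0.0006 q6 -1.6 xaxis [ 0.012  0.009 -1.   ] yax [-0.387  0.922  0.004]
slide mm [40.5  0.4  3.2] spin [ 1.000e-03 -3.141e+00] choose 0.001
```

Emit:
send_rows:
  motion:
    - {"hand": -1, "slide": [12, 0, 3], "spin": 0}
    - {"hand": -1, "slide": [9, 0, 0], "spin": 0}
    - {"hand": -1, "slide": [5, 0, 0], "spin": 0}
    - {"hand": -1, "slide": [4, 0, 0], "spin": 0}
    - {"hand": -1, "slide": [4, 0, 0], "spin": 0}
    - {"hand": -1, "slide": [3, 0, 0], "spin": 0}

```text
time: 5.75
tool_pos: [0.5682, 0.3026, 0.0654]
tool_rot: [0.336, 1.557, 0.731]
contact_force: [-7.5, 0.4, 24.3]
opening: 0.0
```

```bash
python3 -c "
from g import *
go(.567,.305,.066,.396)"
```

```text
t 5.75 tcp [0.5682 0.3026 0.0654] F [-7.5  0.4 24.3] open 0.0 q6 -1.6 xaxis [ 0.011  0.009 -1.   ] yax [-0.385  0.923  0.005]
slide mm [-0.6  2.6 -0.2] spin [-1.00e-03  3.14e+00] choose -0.001
```

Same end stop: 65.4 mm at 24 N. Holding briefly, then retracting.

Emit:
send_rows:
  motion:
    - {"hand": -1, "slide": [1, 0, 0], "spin": 0}
    - {"hand": -1, "slide": [-10, 0, 0], "spin": 0}
    - {"hand": -1, "slide": [-20, 0, 0], "spin": 0}
    - {"hand": -1, "slide": [-30, 0, 0], "spin": 0}
    - {"hand": -1, "slide": [-30, 0, 0], "spin": 0}
    - {"hand": -1, "slide": [0, 0, 0], "spin": 0}

```text
time: 6.35
tool_pos: [0.5669, 0.2989, 0.1586]
tool_rot: [0.334, 1.561, 0.726]
contact_force: [-0.0, 0.6, 0.5]
opening: 0.0005
```

```bash
python3 tilt.py pics/w3.png; python3 -c "
from g import *
go(.5613,-.1807,.15,.076)"
```

```text
wrist blue 1602 tilt joint 0.435 z0 0.0694
wrist yellow 1612 tilt joint 0.434 z0 0.0693
side blue 54 tilt joint 0.429 z0 0.0695
side yellow 53 tilt joint 0.433 z0 0.0691
scene blue 77 tilt joint 0.438 z0 0.0699
scene yellow 65 tilt joint 0.419 z0 0.07
t 6.5 tcp [0.5644 0.2981 0.1533] F [-0.1 -0.4 -1.1] open 0.0009 q6 -1.6 xaxis [-0.001  0.004 -1.   ] yax [-0.382  0.924  0.004]
slide mm [   1.5 -441.2 -186. ] spin [ 0.316 -2.825] choose 0.316
```

View pics/w3.png

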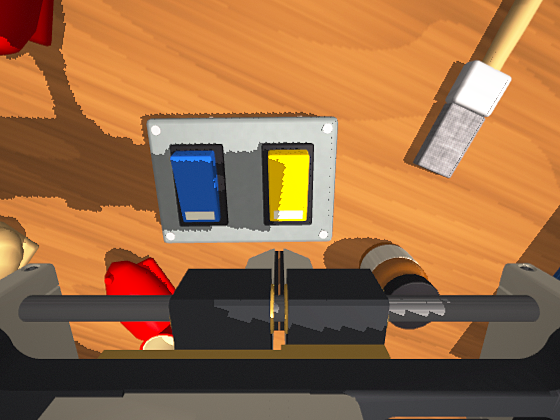

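Both rockers read about 0.434 rad, with bars at (200,215) and (291,214). Now spinning and travelling to the green button.

Emit:
send_rows:
  motion:
    - {"hand": -1, "slide": [0, 0, 0], "spin": 0.11}
    - {"hand": -1, "slide": [0, 0, 0], "spin": 0.11}
    - {"hand": -1, "slide": [0, 0, 0], "spin": 0.1}
    - {"hand": -1, "slide": [0, -40, 0], "spin": 0}
    - {"hand": -1, "slide": [0, -45, 0], "spin": 0}
    - {"hand": -1, "slide": [0, -45, 0], "spin": 0}
    - {"hand": -1, "slide": [0, -45, 0], "spin": 0}
    - {"hand": -1, "slide": [0, -45, 0], "spin": 0}

```text
time: 7.3
tool_pos: [0.5707, 0.0751, 0.1388]
tool_rot: [3.129, 1.547, -3.086]
contact_force: [0.7, 0.1, 0.0]
opening: 0.0004
```

```bash
python3 -c "
from g import *
go(.5613,-.1807,.15,.076)"
```

```text
t 7.3 tcp [0.5707 0.0751 0.1388] F [0.7 0.1 0. ] open 0.0004 q6 -1.64 xaxis [-0.024 -0.001 -1.   ] yax [-0.068  0.998  0.   ]
slide mm [ -10.7 -254.6  -27. ] spin [-0.008  3.134] choose -0.008
```

Emit:
send_rows:
  motion:
    - {"hand": -1, "slide": [-4, -45, -5], "spin": 0}
    - {"hand": -1, "slide": [-4, -45, -5], "spin": 0}
    - {"hand": -1, "slide": [-2, -45, -5], "spin": 0}
    - {"hand": -1, "slide": [0, -45, -5], "spin": 0}
    - {"hand": -1, "slide": [0, -40, -5], "spin": 0}
    - {"hand": -1, "slide": [0, -20, 0], "spin": 0}
    - {"hand": -1, "slide": [0, 0, 0], "spin": 0}

```text
time: 8.0
tool_pos: [0.5538, -0.1814, 0.1379]
tool_rot: [3.024, 1.527, 3.085]
contact_force: [-0.2, 0.2, 0.5]
opening: 0.0006
```

```bash
python3 tilt.py pics/w4.png; python3 -c "
from g import *
go(.5613,-.1807,.066,.076)"
```

```text
side blue 49 tilt joint 0.437 z0 0.0698
side yellow 51 tilt joint 0.439 z0 0.0694
scene blue 78 tilt joint 0.425 z0 0.0702
scene yellow 63 tilt joint 0.408 z0 0.0697
t 8.15 tcp [ 0.5543 -0.1777  0.1385] F [ 0.1  0.7 -0.8] open 0.0004 q6 -2.06 xaxis [-0.044  0.003 -0.999] yax [-0.064  0.998  0.006]
slide mm [72.1 -3.9 10. ] spin [-0.011  3.13 ] choose -0.011
```

View pics/w4.png

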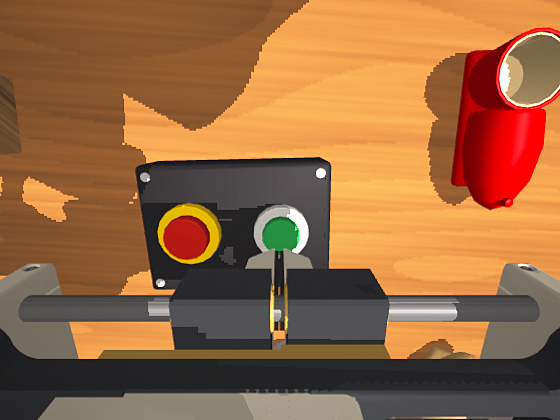

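The fingers are over the green button at (281,236), red at (186,238) is well clear, and both rockers are still on. Descending.

Emit:
send_rows:
  motion:
    - {"hand": -1, "slide": [20, -3, 9], "spin": 0}
    - {"hand": -1, "slide": [20, 0, 0], "spin": 0}
    - {"hand": -1, "slide": [10, 0, 0], "spin": 0}
    - {"hand": -1, "slide": [0, 0, 0], "spin": 0}

```text
time: 8.55
tool_pos: [0.5621, -0.1735, 0.0867]
tool_rot: [2.973, 1.527, 3.045]
contact_force: [0.3, -0.3, 0.1]
opening: 0.0004
```

```bash
python3 -c "
from g import *
go(.5613,-.1807,.066,.076)"
```

```text
t 8.55 tcp [ 0.5621 -0.1735  0.0867] F [ 0.3 -0.3  0.1] open 0.0004 q6 -2.06 xaxis [-0.044  0.004 -0.999] yax [-0.071  0.997  0.007]
slide mm [20.7 -7.3 -0.4] spin [-0.004  3.137] choose -0.004
```

Emit:
send_rows:
  motion:
    - {"hand": -1, "slide": [6, -7, 0], "spin": 0}
    - {"hand": -1, "slide": [4, 0, 0], "spin": 0}
    - {"hand": -1, "slide": [4, 0, 0], "spin": 0}
    - {"hand": -1, "slide": [3, 0, 0], "spin": 0}
    - {"hand": -1, "slide": [3, 0, 0], "spin": 0}

```text
time: 9.05
tool_pos: [0.5633, -0.18, 0.0683]
tool_rot: [3.0, 1.531, 3.073]
contact_force: [-0.9, 1.3, 4.3]
opening: 0.0003
```

```bash
python3 -c "
from g import *
go(.5613,-.1807,.066,.076)"
```

```text
t 9.05 tcp [ 0.5633 -0.18    0.0683] F [-0.9  1.3  4.3] open 0.0003 q6 -2.07 xaxis [-0.04   0.003 -0.999] yax [-0.073  0.997  0.006]
slide mm [ 2.4 -0.6 -1.9] spin [-2.000e-03  3.139e+00] choose -0.002
```

Emit:
send_rows:
  motion:
    - {"hand": -1, "slide": [3, 0, 0], "spin": 0}
    - {"hand": -1, "slide": [2, 0, 0], "spin": 0}
    - {"hand": -1, "slide": [1, 0, 0], "spin": 0}

```text
time: 9.35
tool_pos: [0.5633, -0.18, 0.0664]
tool_rot: [3.021, 1.533, 3.095]
contact_force: [-3.3, 1.8, 6.4]
opening: 0.0005
```

Emit:
send_rows:
  motion:
    - {"hand": -1, "slide": [3, 0, 0], "spin": 0}
    - {"hand": -1, "slide": [3, 0, 0], "spin": 0}

```text
time: 9.55
tool_pos: [0.5635, -0.18, 0.0658]
tool_rot: [3.057, 1.536, 3.131]
contact_force: [-8.7, 4.0, 25.7]
opening: 0.0005
```

It is hard against the stop at 26 N, so fully in. Retracting.

Emit:
send_rows:
  motion:
    - {"hand": -1, "slide": [-10, 0, 0], "spin": 0}
    - {"hand": -1, "slide": [-20, 0, 0], "spin": 0}
    - {"hand": -1, "slide": [-40, 0, 0], "spin": 0}
    - {"hand": -1, "slide": [-40, 0, 0], "spin": 0}
    - {"hand": -1, "slide": [-30, 0, 0], "spin": 0}
    - {"hand": -1, "slide": [0, 0, 0], "spin": 0}

```text
time: 10.15
tool_pos: [0.5684, -0.1806, 0.2117]
tool_rot: [3.093, 1.537, -3.117]
contact_force: [-0.4, -0.1, -0.4]
opening: 0.0005
```

```bash
python3 tilt.py pics/w5.png; python3 m.py | grep -E "green|red"; python3 -c "
from g import *
go(.5613,-.1807,.15,.076)
p=vision.read_camera('scene');cv2.imwrite('pics/sc5.png',p['pixels'])"
```

```text
side blue 58 tilt joint 0.427 z0 0.0694
side yellow 50 tilt joint 0.432 z0 0.0695
scene blue 73 tilt joint 0.421 z0 0.0699
scene yellow 68 tilt joint 0.413 z0 0.0696
scene green 89 mean [ 0.5669 -0.1816  0.0705] mid [ 0.5642 -0.1812  0.0682] ext [0.029 0.03  0.015]
scene red 133 mean [ 0.5733 -0.2614  0.0711] mid [ 0.5698 -0.2609  0.069 ] ext [0.038 0.037 0.013]
side green 83 mean [ 0.5578 -0.1817  0.0703] mid [ 0.5597 -0.1803  0.0694] ext [0.031 0.03  0.009]
side red 134 mean [ 0.5643 -0.2614  0.0785] mid [ 0.5689 -0.2601  0.1695] ext [0.044 0.036 0.206]
t 10.4 tcp [ 0.5656 -0.1793  0.2053] F [-0.5 -0.7  0.1] open 0.0004 q6 -2.07 xaxis [-0.044  0.004 -0.999] yax [-0.073  0.997  0.007]
slide mm [55.4 -1.5 -1.9] spin [-3.000e-03  3.139e+00] choose -0.003
```

View pics/sc5.png

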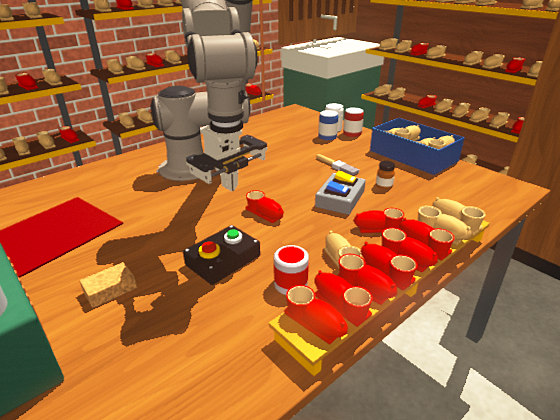

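The scene picture shows everything in its starting place: clog at (264,206), tin at (291,268), jar at (385,174), brush at (338,163), block at (108,284). The green button is back up at (233,236), and the arm is clear.

```bash
python3 -c "
from cell import job
print(job.hand_in())"
```

```text
the job is handed in; nothing more can be done
None
```

The drying is started and the job is handed in, at about 10.4 s of the 48 s allowed. With closed fingertips I pushed the blue rocker fully on, then the yellow, and then pressed the green button in to its stop and let it come back up.

**Rockers:** After the pushes the wrist camera measured blue at 0.435 rad and yellow at 0.434 rad. The side and scene cameras read 0.41 to 0.43 rad at the end, all above the 0.38 needed. Yellow was still off when blue was finished, with readings between 0 and 0.05 rad.

**Buttons:** The green button bottomed out at about 66 mm with 26 N on it, and afterwards its measured height was back to the starting value. The red button was not touched, and its height in the scene camera is unchanged. The side camera's red height was off because some other red-coloured points above it, probably from the arm, were counted in, so I disregarded that reading.

**Loose things:** I judged these by eye from the last scene picture, where they look unmoved. I did not measure their positions. The arm is clear above the start box and no contact force shows.

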